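# Find the wire winder with the worn crank and flag it

### The arm

A 6-joint arm with a two-finger parallel gripper is mounted at the origin on the work surface. World frame = base frame: x ahead of the robot, y to its left, z up, the work surface at z = 0. Lengths are in m, angles in rad, forces in N, time in s.
With the tool pointing down it reaches from about 0.375 to 0.975 m from the base axis. Payload 3.8 kg.
Tool frame: the origin (TCP) lies on the centre line of the jaws, within the pads' length; the fingertips stand 25 mm ahead of it and the grasp point (between the pads) lies 6 mm ahead of it; y points along the fingers, z is the direction in which the jaws open and shut, and the axes are right-handed (so a half turn about y gives the same grasp; the last joint's range is limited). The gripper opens to 85 mm and grips with 20 to 120 N. Pads are 22 mm wide; open, the fingers measure 114 mm over their backs; the gripper's body (76 mm by 85 mm) begins 54 mm behind the grasp point. The pads swing forward as they close: fully open they stand 13 mm farther back than shut.
Start: joints at [1.117, 0.264, 1.604, -0, 1.274, -0.037], TCP at [0.273, 0.617, 0.232] pointing down, gripper open.
Joint ranges: [-2.63, 2.63], [-0.94, 2.18], [0.31, 2.57], [-1.31, 4.45], [0, 2.66], [-2.55, 2.55]. Speed limits (rad/s): [2.57, 2.57, 3.14, 3.14, 3.14, 3.14].

### API

Orientations are given as a rotation vector (axis times angle).
In Python, from workcell import bot gives the robot as it stands.
- The arm moves only by the shell command python3 -m jog 'ROWS' [FORCE]. ROWS is JSON, a list of rows, each a list of 5 numbers: the shift along the world's x, y, z in mm, then the turn about the world's z in degrees, then the finger opening in mm, from 0 to 85.4. A call has exactly 10 rows; each row is the pose to reach, as a shift and turn from the pose commanded when the call began; what a row does not reach only later rows make up. A row lasts 1/8 s, in which the tool goes at most 62.5 mm and 10.7 degrees, less where a joint would pass 70% of its speed; a pose out of reach is approached as far as the arm can. A call with a gripper value outside its range is refused whole. The fingers move at their own pace and stop on an object; FORCE is the grip in N (left out, the last holds). Time passes only in rows, so rows that repeat a pose let the fingers close, or fill a call up. It gives the time, the measured TCP pose, the force and the opening at its end, in the units of the state.
- bot.read_state(): the state, without advancing time (a new reading comes with each control period).
- bot.read_camera(name): name is "side" or "top" or "wrist"; returns a dict with "pixels" (400x640x3 uint8, red, green, blue), "fx", "fy", "cx", "cy" (pixels), "R" (3x3) and "t" (3): a world point X has camera coordinates R X + t. Camera axes: x right, y down, z forward; pixel columns grow to the right and rows downward; lengths in m; the calibration is good to about 2 mm. A picture is of the moment at which its call begins. There is no depth.
- bot.finish_job(): hands the job in, once; it reports no verdict.
The state is a dict: "time": time; "q": joint angles; "joint_vel": joint speeds; "joint_torque": joint torques, N m; "tool_pos": TCP position; "tcp_rot": TCP orientation; "wrist_force": force on the tool from outside, world axes, zero at the start; "torque": the same for the moment, N m; "width": opening from 0.0 (shut) to 1.0 (fully open).
Only numpy, scipy, OpenCV 4.12 (cv2) and the standard library are available. Lean on these libraries where they do the work, as an engineer would, in place of code of your own. Each camera call takes 0.05 s, during which the arm holds its last target.

### The job

One of the three wire winders has a worn coupling: its crank swings well to the left and right before its drum resists, while the other two have hardly any play. Rock the cranks by their knobs, first to the left and then to the right as seen from the robot, stopping each time when you feel the drum resist so that no drum is wound on, until you have found the worn one and felt its play at both ends; leave that crank resting at its right-hand end. Then pull the sprung lever of that winder towards the robot as far as its stop, so that its red flag comes up, and let the lever go back; leave the other levers, their flags and the things on the table alone.

Things in the scene. Friction and masses are not known exactly. Their poses are not given: they have to be found in the camera images.
- winder_a: One of three alike wire winders fixed to the table: grey base 170 x 130 mm, green column at the back, orange drum on a 24 degree slope. Origin: centre of its underside; x to its back, z up, yaw varies. Here the drum's axis passes (-5, 0, 115) mm along (-0.41, 0, 0.91). A clear guard over the drum (x -62 to 84, y +-60, z 205 to 211 mm) leaves the knob open only to a tool tilted along this axis.
- knob_a (a point): Centre of the crank knob: black cylinder, 24 mm diameter, 70 mm long, parallel to the drum's axis, 60 mm below it along the slope (within 15 degrees), about 139 mm above the table. It moves along the winder's y. The crank arm's face lies 35 mm below this point along the knob. The knob spins freely on its pin. The point's z runs up along the knob, its x to the drum's axis.
- crank_a (a joint): Crank angle relative to its drum (rad): 0 in mid play, positive with the knob to the right seen from the robot (winder's -y). Turns with about 0.5 N at the knob until the play is used up, then pushes the drum. Total play of a sound winder about 0.10 rad (6 mm at the knob), of the worn one about 0.40 rad (24 mm).
- mark_a (a point): Outer end of the white stripe on the front of the orange drum (100 mm diameter), 45 mm from its axis: shows whether the drum has turned. Turning the drum takes about 10 N at the knob, once the play is used up; it stays where it is left.
- lever_a (a joint): Sprung lever on the guard's top (rad): 0 at rest, leaning 27 degrees to the back; pulled to the front it meets its stop at 0.95, leaning 27 degrees to the front; springs back when let go. 1.5 N at rest, about 5 N at the stop. Its blue ball (26 mm diameter, on a 10 mm rod) is 80 mm from the level axis; in the winder's frame at (82, -30, 303) mm at rest and (8, -30, 303) at the stop.
- flag_a (a joint): Red flag plate, 70 x 34 mm, beside the lever, 43 mm to its left, on the same axis (winder's x 45, z 232 mm) (rad): 0 lying down to the back; the lever pushes it up as it is pulled, to about 0.8 or more at the lever's stop, and it stays up by friction when the lever goes back.
- winder_b: One of three alike wire winders fixed to the table: grey base 170 x 130 mm, green column at the back, orange drum on a 24 degree slope. Origin: centre of its underside; x to its back, z up, yaw varies. Here the drum's axis passes (-5, 0, 115) mm along (-0.41, 0, 0.91). A clear guard over the drum (x -62 to 84, y +-60, z 205 to 211 mm) leaves the knob open only to a tool tilted along this axis.
- knob_b (a point): Centre of the crank knob: black cylinder, 24 mm diameter, 70 mm long, parallel to the drum's axis, 60 mm below it along the slope (within 15 degrees), about 139 mm above the table. It moves along the winder's y. The crank arm's face lies 35 mm below this point along the knob. The knob spins freely on its pin. The point's z runs up along the knob, its x to the drum's axis.
- crank_b (a joint): Crank angle relative to its drum (rad): 0 in mid play, positive with the knob to the right seen from the robot (winder's -y). Turns with about 0.5 N at the knob until the play is used up, then pushes the drum. Total play of a sound winder about 0.10 rad (6 mm at the knob), of the worn one about 0.40 rad (24 mm).
- mark_b (a point): Outer end of the white stripe on the front of the orange drum (100 mm diameter), 45 mm from its axis: shows whether the drum has turned. Turning the drum takes about 10 N at the knob, once the play is used up; it stays where it is left.
- lever_b (a joint): Sprung lever on the guard's top (rad): 0 at rest, leaning 27 degrees to the back; pulled to the front it meets its stop at 0.95, leaning 27 degrees to the front; springs back when let go. 1.5 N at rest, about 5 N at the stop. Its blue ball (26 mm diameter, on a 10 mm rod) is 80 mm from the level axis; in the winder's frame at (82, -30, 303) mm at rest and (8, -30, 303) at the stop.
- flag_b (a joint): Red flag plate, 70 x 34 mm, beside the lever, 43 mm to its left, on the same axis (winder's x 45, z 232 mm) (rad): 0 lying down to the back; the lever pushes it up as it is pulled, to about 0.8 or more at the lever's stop, and it stays up by friction when the lever goes back.
- winder_c: One of three alike wire winders fixed to the table: grey base 170 x 130 mm, green column at the back, orange drum on a 24 degree slope. Origin: centre of its underside; x to its back, z up, yaw varies. Here the drum's axis passes (-5, 0, 115) mm along (-0.41, 0, 0.91). A clear guard over the drum (x -62 to 84, y +-60, z 205 to 211 mm) leaves the knob open only to a tool tilted along this axis.
- knob_c (a point): Centre of the crank knob: black cylinder, 24 mm diameter, 70 mm long, parallel to the drum's axis, 60 mm below it along the slope (within 15 degrees), about 139 mm above the table. It moves along the winder's y. The crank arm's face lies 35 mm below this point along the knob. The knob spins freely on its pin. The point's z runs up along the knob, its x to the drum's axis.
- crank_c (a joint): Crank angle relative to its drum (rad): 0 in mid play, positive with the knob to the right seen from the robot (winder's -y). Turns with about 0.5 N at the knob until the play is used up, then pushes the drum. Total play of a sound winder about 0.10 rad (6 mm at the knob), of the worn one about 0.40 rad (24 mm).
- mark_c (a point): Outer end of the white stripe on the front of the orange drum (100 mm diameter), 45 mm from its axis: shows whether the drum has turned. Turning the drum takes about 10 N at the knob, once the play is used up; it stays where it is left.
- lever_c (a joint): Sprung lever on the guard's top (rad): 0 at rest, leaning 27 degrees to the back; pulled to the front it meets its stop at 0.95, leaning 27 degrees to the front; springs back when let go. 1.5 N at rest, about 5 N at the stop. Its blue ball (26 mm diameter, on a 10 mm rod) is 80 mm from the level axis; in the winder's frame at (82, -30, 303) mm at rest and (8, -30, 303) at the stop.
- flag_c (a joint): Red flag plate, 70 x 34 mm, beside the lever, 43 mm to its left, on the same axis (winder's x 45, z 232 mm) (rad): 0 lying down to the back; the lever pushes it up as it is pulled, to about 0.8 or more at the lever's stop, and it stays up by friction when the lever goes back.
- glue_stick: Blue and white glue stick, standing, 32 mm diameter, 92 mm high; a bystander to be left alone. Origin: centre of its underside.
- rubber_block: Pink rubber, 60 x 28 x 14 mm, lying; a bystander to be left alone. Origin: centre of its underside.
- marker: Yellow and black marker, 135 mm long, 16 mm thick, lying; a bystander to be left alone. Origin: centre of its underside.
- scissors: Red-handled scissors, 150 mm long, lying; a bystander to be left alone. Origin: centre of its underside.
- brush_pot: White ceramic pot, 66 mm wide, 100 mm high; a bystander to be left alone. Origin: centre of its underside.
- tape_roll: Brown roll of tape, 90 mm wide, 25 mm high, lying; a bystander to be left alone. Origin: centre of its underside.

How it is judged:
On the way, in this order (a step that is already met when the one before it is completed fails the run):
1. a crank has been rocked left to the end of a worn coupling's play (value of joint any of crank_a, crank_b, crank_c below -0.165 rad), for 0.05 s.
2. then that crank has been rocked right to the other end of its play (value of joint any of crank_a, crank_b, crank_c above 0.165 rad), for 0.05 s.
3. with its crank left to the right, the worn winder's lever has been pulled to its stop (((value of joint lever_a above 0.86 rad and value of joint crank_a above 0.1 rad) or (value of joint lever_b above 0.86 rad and value of joint crank_b above 0.1 rad) or (value of joint lever_c above 0.86 rad and value of joint crank_c above 0.1 rad))), for 0.05 s.
4. the lever has gone back and the flag stays up (((value of joint lever_a below 0.08 rad and value of joint flag_a above 0.6 rad and value of joint crank_a above 0.1 rad) or (value of joint lever_b below 0.08 rad and value of joint flag_b above 0.6 rad and value of joint crank_b above 0.1 rad) or (value of joint lever_c below 0.08 rad and value of joint flag_c above 0.6 rad and value of joint crank_c above 0.1 rad))), for 0.2 s.
At the end, for the whole second after the job is handed in: Only the worn winder's flag is up (above 0.6 rad; the other two below 0.15 rad) and its crank stands to the right in its play (above 0.1 rad, which no sound crank can reach); all three levers are back at rest (below 0.08 rad); every drum's stripe is within 15 mm (about 19 degrees) of where it was (((value of joint flag_a above 0.6 rad and value of joint crank_a above 0.1 rad and value of joint each of flag_b, flag_c below 0.15 rad) or (value of joint flag_b above 0.6 rad and value of joint crank_b above 0.1 rad and value of joint each of flag_a, flag_c below 0.15 rad) or (value of joint flag_c above 0.6 rad and value of joint crank_c above 0.1 rad and value of joint each of flag_a, flag_b below 0.15 rad)) and value of joint each of lever_a, lever_b, lever_c below 0.08 rad and distance of each of mark_a, mark_b, mark_c from where it was at the start of the episode below 0.015 m); the robot touches nothing.
It fails at once if the lever or flag of a winder is moved (more than 0.3 rad) while its crank does not stand to the right in a worn coupling's play (above 0.1 rad): a sound winder's, always ((value of joint flag_a above 0.3 rad and value of joint crank_a below 0.1 rad) or (value of joint lever_a above 0.3 rad and value of joint crank_a below 0.1 rad) or (value of joint flag_b above 0.3 rad and value of joint crank_b below 0.1 rad) or (value of joint lever_b above 0.3 rad and value of joint crank_b below 0.1 rad) or (value of joint flag_c above 0.3 rad and value of joint crank_c below 0.1 rad) or (value of joint lever_c above 0.3 rad and value of joint crank_c below 0.1 rad)).
It fails at once if a drum is wound on: its stripe moves more than 15 mm (about 19 degrees) (distance of any of mark_a, mark_b, mark_c from where it was at the start of the episode above 0.015 m).
It fails at once if a bystander is moved more than 40 mm (distance of any of glue_stick, rubber_block, marker, scissors, brush_pot, tape_roll from where it was at the start of the episode above 0.04 m).
It also fails if it takes over 72 s, if anything falls off the work surface, if the arm or the gripper's body presses on something with over 40 N, if the wrist force passes 120 N, or if a joint passes its speed limit or range.

## Working session

There is one attempt and no reset: what is moved stays moved. The work goes in short steps, Python scripts to look and compute and a shell command to move; the robot and the scene stay as the last step left them, time stands still between calls to the robot, and variables do not carry over. Pictures are saved under pics/ and viewed, and the job is handed in when it is done.

```bash
ls; mkdir -p pics; python3 - <<'E'
from workcell import bot
import cv2,json
s=bot.read_state();print(s)
for n in("side","top","wrist"):
    c=bot.read_camera(n);cv2.imwrite(f"pics/{n}0.png",c["pixels"][:,:,::-1]);print(n,c["fx"],c["cx"],c["cy"],c["R"],c["t"])
E
```

```text
pics
{'time': 0.0, 'q': array([ 1.11709167e+00,  2.64776898e-01,  1.60538550e+00,  7.93468274e-06,
        1.27372291e+00, -3.68933860e-02]), 'joint_vel': array([-0.00138534,  0.000788  , -0.00035395, -0.0008629 , -0.00049117,
        0.00043073]), 'joint_torque': array([-2.49110108e-04, -5.15096569e+01, -3.67316866e+01,  1.96504157e-04,
        1.28473778e-02, -2.75027425e-06]), 'tool_pos': array([0.27294023, 0.61654202, 0.23023984]), 'tcp_rot': array([-1.54818768,  0.32748119, -0.32658952]), 'wrist_force': array([-0.61688318, -0.40958417, -0.1006008 ]), 'torque': array([-0.03315385, -0.02687971, -0.00722414]), 'width': 0.9993772658729645}
side 424.49588354087854 319.87271232655326 205.28634174971205 [[ 0.96343971 -0.26769308  0.01115059]
 [-0.14569098 -0.5583677  -0.81670047]
 [ 0.22485119  0.78521712 -0.57695408]] [-0.55861199  0.20083466  1.10007766]
top 496.8291996550786 314.3386091866182 207.80826387587092 [[-2.51668269e-02 -9.99683177e-01 -4.19318307e-04]
 [-9.76219213e-01  2.46664667e-02 -2.15377840e-01]
 [ 2.15319946e-01 -5.01103023e-03 -9.76530701e-01]] [0.01988216 0.58842621 1.1525424 ]
wrist 341.807939970324 314.9730695768315 202.26888727547794 [[ 0.40491054  0.91435266 -0.00258459]
 [ 0.88376826 -0.39063845  0.25759516]
 [ 0.23452317 -0.10658717 -0.96624948]] [-0.67419146 -0.03295927  0.37977976]
```

View pics/side0.png

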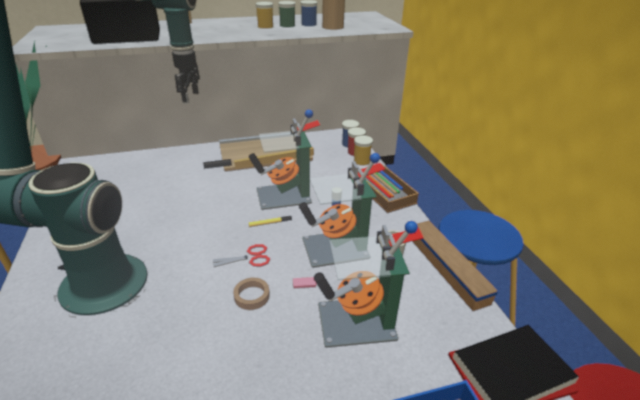

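View pics/top0.png

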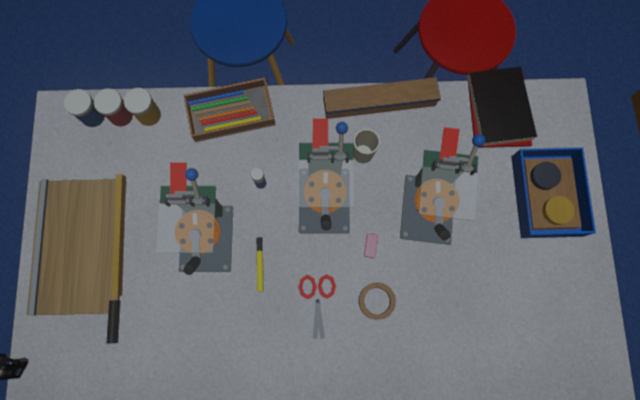

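View pics/wrist0.png

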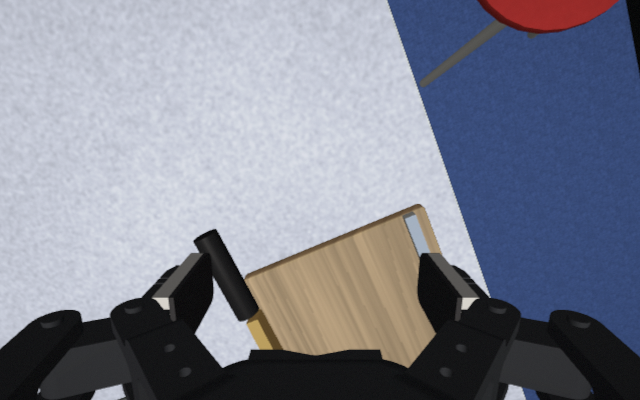

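```bash
cat > h.py <<'E'
from workcell import bot
import numpy as np,cv2
def cam(n):
    c=bot.read_camera(n);return c
def ray(c,u,v):
    R=np.array(c["R"]);t=np.array(c["t"])
    d=R.T@np.array([(u-c["cx"])/c["fx"],(v-c["cy"])/c["fy"],1]);return -R.T@t,d/np.linalg.norm(d)
def plane(c,u,v,z):
    o,d=ray(c,u,v);return o+d*(z-o[2])/d[2]
def tri(c1,p1,c2,p2):
    o,d=ray(c1,*p1);a,e=ray(c2,*p2)
    s=np.linalg.lstsq(np.c_[d,-e],a-o,rcond=None)[0]
    A=o+s[0]*d;B=a+s[1]*e;return (A+B)/2,np.linalg.norm(A-B)
def proj(c,X):
    x=np.array(c["R"])@X+c["t"];return c["fx"]*x[0]/x[2]+c["cx"],c["fy"]*x[1]/x[2]+c["cy"]
def blobs(img,lo,hi,amin=30):
    h=cv2.cvtColor(img,cv2.COLOR_RGB2HSV);m=cv2.inRange(h,np.array(lo),np.array(hi))
    n,l,s,ce=cv2.connectedComponentsWithStats(m)
    return [(np.round(ce[i],1).tolist(),int(s[i][4]),s[i][:4].tolist()) for i in range(1,n) if s[i][4]>=amin]
E
python3 - <<'E'
from h import *
from scipy.spatial.transform import Rotation as Ro
print(Ro.from_rotvec(bot.read_state()["tcp_rot"]).as_matrix().round(3))
for n,(x,y,w,h) in {"top":(140,100,360,200),"side":(200,100,240,250)}.items():
    c=cam(n);im=c["pixels"]
    k=2.2
    cv2.imwrite(f"pics/{n}1.png",cv2.resize(im[y:y+h,x:x+w,::-1],None,fx=k,fy=k,interpolation=cv2.INTER_CUBIC))
    print(n,"blue",blobs(im,(108,120,60),(122,255,255)),"\nred",blobs(im,(0,150,100),(4,255,255)),"\nblack",blobs(im[:350],(0,0,0),(180,255,45)))
    print("orange",blobs(im,(6,150,100),(16,255,255)))
E
```

```text
[[ 0.914 -0.001  0.405]
 [-0.405 -0.002  0.914]
 [-0.    -1.    -0.002]]
top blue [([176.2, 64.6], 41150, [0, 0, 433, 355]), ([597.5, 112.6], 18909, [497, 0, 143, 400]), ([447.4, 75.1], 231, [433, 68, 33, 12]), ([215.0, 97.0], 193, [188, 90, 55, 15]), ([341.5, 127.4], 90, [337, 122, 10, 11]), ([478.8, 139.7], 117, [473, 134, 13, 12]), ([552.1, 190.6], 1050, [519, 148, 77, 89]), ([191.0, 174.0], 98, [186, 169, 11, 11]), ([2.5, 388.9], 120, [0, 380, 7, 20])] 
red [([469.0, 32.8], 5352, [420, 0, 95, 71]), ([474.5, 122.1], 57, [472, 106, 6, 28]), ([228.8, 117.3], 160, [201, 111, 56, 14]), ([319.7, 132.5], 363, [313, 118, 15, 30]), ([449.0, 142.4], 405, [440, 128, 19, 31]), ([515.7, 143.1], 98, [489, 140, 42, 6]), ([177.5, 176.6], 396, [170, 163, 16, 30]), ([326.5, 286.1], 117, [319, 275, 16, 23]), ([306.9, 286.7], 114, [299, 276, 17, 22])] 
black [([406.5, 38.0], 164, [394, 22, 25, 31]), ([431.8, 69.8], 85, [425, 61, 13, 17]), ([502.3, 104.1], 3650, [470, 67, 66, 75]), ([635.6, 99.2], 77, [631, 90, 9, 20]), ([535.9, 181.2], 75, [531, 169, 19, 20]), ([325.3, 218.2], 36, [322, 216, 8, 7]),
[... 681 characters left out ...]
 23]), ([445.5, 393.1], 787, [396, 381, 81, 19])] 
red [([311.0, 124.8], 60, [304, 121, 15, 9]), ([376.8, 174.9], 137, [367, 164, 24, 33]), ([414.0, 236.5], 110, [404, 229, 19, 13]), ([396.8, 235.7], 38, [393, 233, 9, 8]), ([457.5, 366.2], 66, [450, 352, 17, 27]), ([602.1, 384.3], 2306, [539, 365, 101, 35])] 
black [([12.7, 89.0], 1870, [0, 0, 32, 166]), ([121.0, 20.0], 2912, [81, 0, 86, 43]), ([387.8, 159.2], 62, [382, 156, 11, 8]), ([513.7, 341.4], 1090, [463, 326, 89, 24])]
orange [([284.4, 172.6], 213, [270, 163, 28, 20]), ([380.3, 185.7], 52, [369, 174, 24, 23]), ([341.4, 207.8], 35, [338, 205, 9, 8]), ([339.9, 224.9], 470, [321, 212, 35, 25]), ([363.5, 298.6], 902, [339, 279, 45, 36])]
```

```bash
python3 - <<'E'
import cv2
for i,(x,y,w,h) in enumerate([(140,150,110,130),(280,110,110,130),(385,115,110,130)]):
    im=cv2.imread("pics/top0.png")[y:y+h,x:x+w]
    im=cv2.resize(im,None,fx=4.5,fy=4.5,interpolation=cv2.INTER_CUBIC)
    cv2.imwrite(f"pics/topw{i}.png",im)
E
```

```text
(no output)
```

View pics/topw0.png

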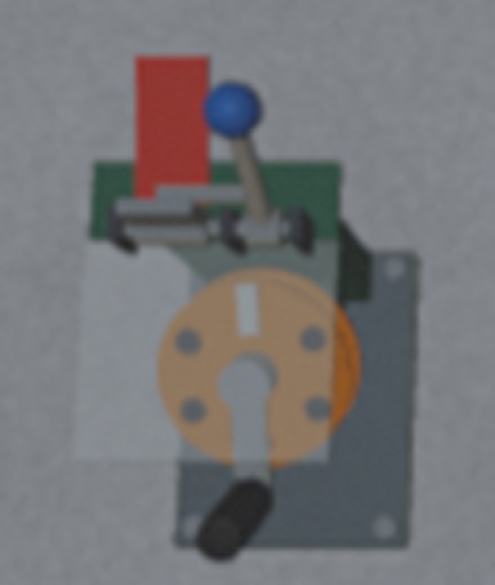

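View pics/topw1.png

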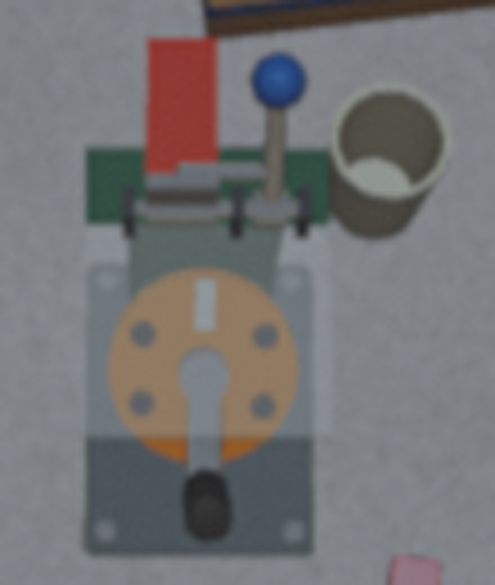

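View pics/topw2.png

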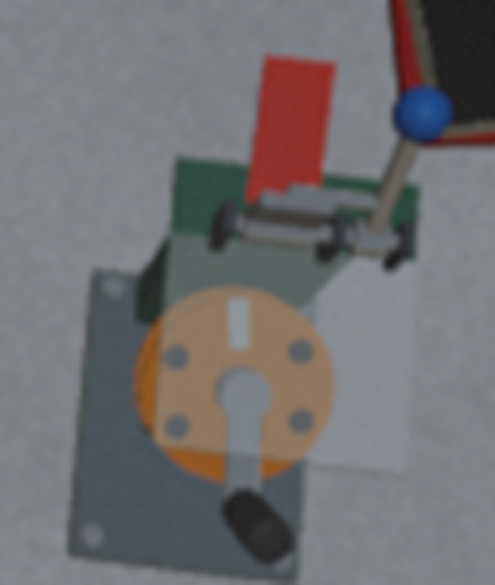

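View pics/side1.png

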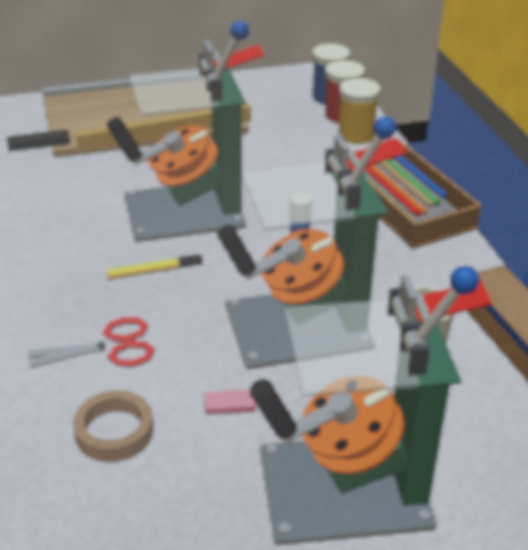

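```bash
python3 - <<'E'
from h import *
T=cam("top");S=cam("side")
off=[(140,150),(280,110),(385,115)]
kt=[(222,538),(209,514),(268,545)];ks=[(116,125),(228,232),(263,390)]
bt=[(191,174),(341.5,127.4),(478.8,139.7)];bs=[(308.5,112.6),(374.8,157.2),(410.7,227)]
fc=[((178,546),(408,548)),((86,552),(312,552)),((68,553),(295,580))]
gc=[((95,162),(341,164)),((87,148),(330,148)),((177,157),(419,186))]
for i in range(3):
    f=lambda p:(p[0]/4.5+off[i][0],p[1]/4.5+off[i][1])
    K,e=tri(T,f(kt[i]),S,(ks[i][0]/2.2+200,ks[i][1]/2.2+100))
    B,e2=tri(T,bt[i],S,bs[i])
    Kp=plane(T,*f(kt[i]),.171);Bp=plane(T,*bt[i],.303)
    A=[plane(T,*f(p),.012) for p in fc[i]]
    G=[plane(T,*f(p),.21) for p in gc[i]]
    yaw=lambda a:np.degrees(np.arctan2(-(a[0]-a[1])[0],(a[0]-a[1])[1]))
    y=np.radians((yaw(A)+yaw(G))/2)
    R=np.array([[np.cos(y),-np.sin(y)],[np.sin(y),np.cos(y)]])
    O1=(A[0]+A[1])[:2]/2-R@[-.085,0]
    O2=Bp[:2]-R@[.082,-.030]
    print(i,"K",K.round(4),round(e,4),Kp.round(4),"B",B.round(4),round(e2,4),Bp.round(4))
    print("  len",np.linalg.norm(A[0]-A[1]).round(4),np.linalg.norm(G[0]-G[1]).round(4),"yaw",yaw(A),yaw(G),"O",O1.round(4),O2.round(4),"knob in winder",(R.T@(Kp[:2]-O1)).round(4),(R.T@(Kp[:2]-O2)).round(4), "cols",R.round(3).tolist())
E
```

```text
0 K [0.4372 0.2828 0.16  ] 0.0024 [0.4349 0.2801 0.171 ] B [0.6108 0.2495 0.3029] 0.0004 [0.611  0.2495 0.303 ]
  len 0.1271 0.1187 yaw -1.9401565064985307 -1.929853578881568 O [0.5298 0.2775] [0.5301 0.2822] knob in winder [-0.0949 -0.0005] [-0.095  -0.0053] cols [[0.999, 0.034], [-0.034, 0.999]]
1 K [ 0.5283 -0.0204  0.1651] 0.0002 [ 0.5273 -0.0203  0.171 ] B [ 0.7019 -0.053   0.3017] 0.0006 [ 0.7017 -0.053   0.303 ]
  len 0.127 0.1194 yaw -1.4461574072698928 -1.4507939038876205 O [ 0.6202 -0.0207] [ 0.6205 -0.021 ] knob in winder [-0.0929 -0.0019] [-0.0931 -0.0016] cols [[1.0, 0.025], [-0.025, 1.0]]
2 K [ 0.4972 -0.2817  0.1631] 0.0035 [ 0.4942 -0.2793  0.171 ] B [ 0.6677 -0.3292  0.3011] 0.0024 [ 0.6683 -0.3289  0.303 ]
  len 0.1272 0.1184 yaw -8.330676032495823 -8.672687066781684 O [ 0.5919 -0.2851] [ 0.5917 -0.2871] knob in winder [-0.0975 -0.0087] [-0.0976 -0.0067] cols [[0.989, 0.148], [-0.148, 0.989]]
```

```bash
python3 -m jog '[[40,-70,20,5,50],[70,-130,40,10,50],[100,-190,50,16,50],[130,-250,50,22,50],[150,-310,50,22,50],[160,-337,50,22,50],[160,-337,50,22,50],[160,-337,50,22,50],[160,-337,50,22,50],[160,-337,50,22,50]]' 20
python3 - <<'E'
from h import *
for n in("wrist","top"):
    c=cam(n);cv2.imwrite(f"pics/{n}2.png",c["pixels"][:,:,::-1])
c=cam("wrist");print(proj(c,np.array([.436,.280,.165])))
E
```

```text
time: 1.6
tool_pos: [0.4327, 0.2815, 0.2814]
tcp_rot: [-1.571, 0.024, -0.024]
wrist_force: [0.6, -0.5, -0.3]
width: 0.583
(np.float64(312.6752679510147), np.float64(201.90514581353682))
```

View pics/wrist2.png

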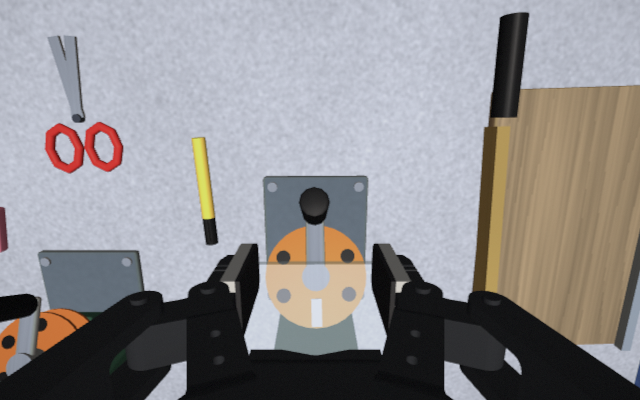

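```bash
python3 -m jog '[[0,0,-20,0,50],[0,0,-40,0,50],[0,0,-60,0,50],[0,0,-75,0,50],[0,0,-90,0,50],[0,0,-100,0,50],[0,0,-108,0,50],[0,0,-108,0,50],[0,0,-108,0,50],[0,0,-108,0,50]]'
python3 - <<'E'
from h import *
print(bot.read_state()["wrist_force"])
for n in("wrist","side"):
    c=cam(n);cv2.imwrite(f"pics/{n}3.png",c["pixels"][:,:,::-1])
E
```

```text
time: 3.0
tool_pos: [0.4337, 0.2805, 0.1743]
tcp_rot: [-1.57, 0.025, -0.027]
wrist_force: [-1.0, -0.2, 0.9]
width: 0.586
[-1.00876705 -0.2003799   0.93078373]
```

View pics/wrist3.png

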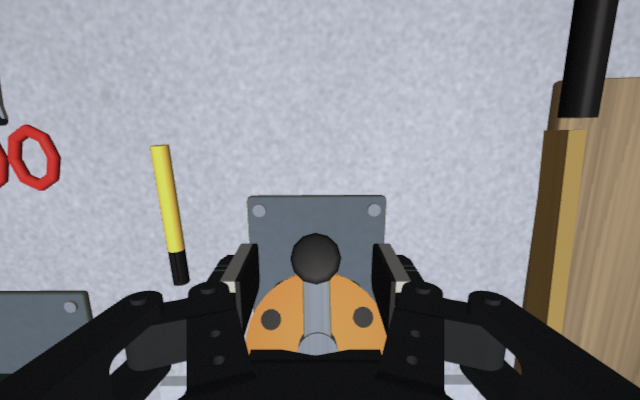

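View pics/side3.png

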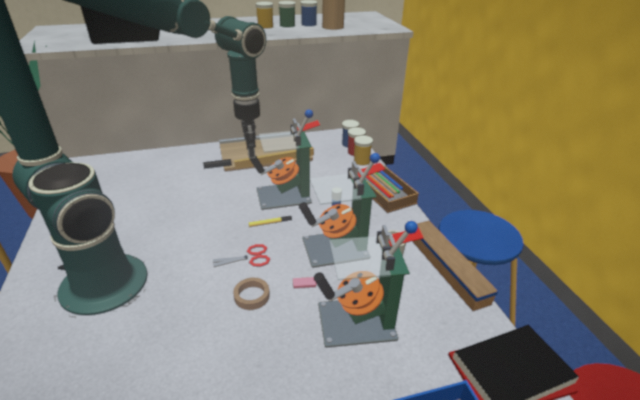

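```bash
python3 -m jog '[[0,0,0,0,28],[0,0,0,0,28],[0,0,0,0,28],[0,0,0,0,28],[0,1,0,0,28],[0,2,0,0,28],[0,3,0,0,28],[0,4,0,0,28],[0,4,0,0,28],[0,4,0,0,28]]'
python3 - <<'E'
from h import *
c=cam("wrist");cv2.imwrite("pics/w4.png",c["pixels"][200:400,160:480,::-1])
E
```

```text
time: 4.35
tool_pos: [0.4332, 0.2842, 0.1736]
tcp_rot: [-1.571, 0.026, -0.026]
wrist_force: [0.3, -0.0, -0.3]
width: 0.327
```

View pics/w4.png

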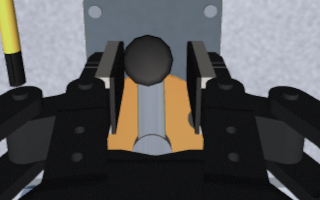

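```bash
python3 - <<'E'
from h import *
from scipy.spatial.transform import Rotation as Ro
c=cam("wrist");s=bot.read_state();M=Ro.from_rotvec(s["tcp_rot"]).as_matrix();p=s["tool_pos"]
print("cam pos",-np.array(c["R"]).T@c["t"])
for f in(-.02,0,.006,.012,.025):
  for x in(-.011,.011):
    q=p+M@[x,f,.014];print(f,x,q.round(4),np.round(proj(c,q),1), np.round(proj(c,p+M@[x,f,-.014]),1))
print(proj(c,np.array([.4355,.2803,.171])), (np.array(c["R"])@[.4355,.2803,.171]+c["t"])[2])
E
```

```text
cam pos [0.36766954 0.28717667 0.31691077]
-0.02 -0.011 [0.4227 0.2986 0.1936] [349.  256.3] [277.1 256.3]
-0.02 0.011 [0.4447 0.2978 0.1936] [347.6 306.4] [278.7 306.4]
0 -0.011 [0.4227 0.2986 0.1736] [344.7 237.9] [281.9 237.9]
0 0.011 [0.4447 0.2978 0.1736] [343.6 282.6] [283.1 282.6]
0.006 -0.011 [0.4227 0.2986 0.1676] [343.6 233.3] [283.2 233.3]
0.006 0.011 [0.4447 0.2978 0.1676] [342.6 276.5] [284.3 276.5]
0.012 -0.011 [0.4227 0.2986 0.1616] [342.6 229. ] [284.3 229. ]
0.012 0.011 [0.4447 0.2978 0.1616] [341.7 270.9] [285.3 270.9]
0.025 -0.011 [0.4227 0.2986 0.1486] [340.6 220.6] [286.5 220.6]
0.025 0.011 [0.4447 0.2978 0.1486] [339.8 259.9] [287.4 259.9]
(np.float64(305.12271221070466), np.float64(262.991817732602)) 0.1585068244080777
```

```bash
python3 - <<'E'
from h import *
c=cam("wrist");im=c["pixels"][210:330,230:400,::-1];im=cv2.convertScaleAbs(im,alpha=2.0,beta=30);cv2.imwrite("pics/w5.png",cv2.resize(im,None,fx=4.5,fy=4.5,interpolation=cv2.INTER_CUBIC))
c=cam("side");im=c["pixels"][100:200,210:330,::-1];im=cv2.convertScaleAbs(im,alpha=1.5,beta=30);cv2.imwrite("pics/s5.png",cv2.resize(im,None,fx=5,fy=5,interpolation=cv2.INTER_CUBIC))
E
```

```text
(no output)
```

View pics/w5.png

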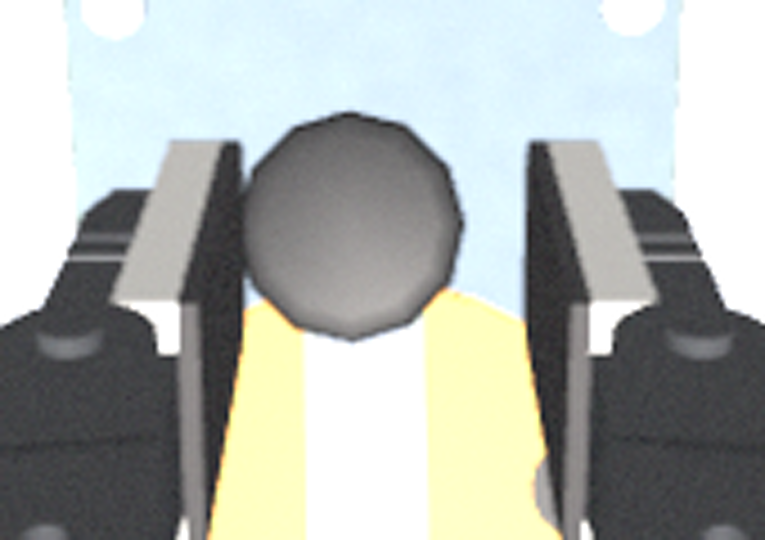

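View pics/s5.png

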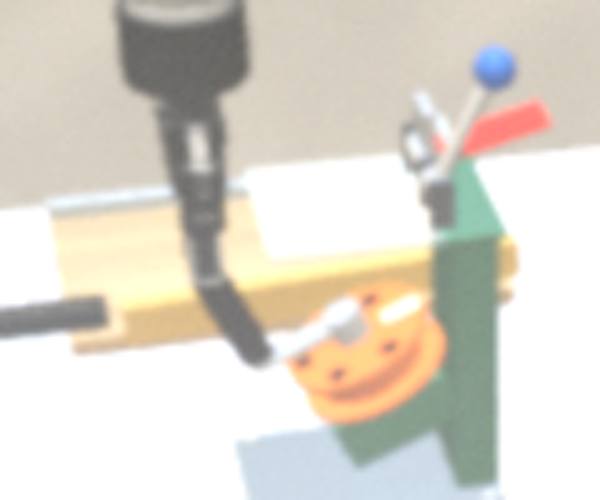

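```bash
python3 - <<'E'
from h import *
from scipy.spatial.transform import Rotation as Ro
c=cam("side");s=bot.read_state();M=Ro.from_rotvec(s["tcp_rot"]).as_matrix();p=s["tool_pos"]
for f in(-.04,-.02,0,.012,.025):
    print(f,[((np.array(proj(c,p+M@[0,f,g]))-[210,100])*5).round() for g in (-.02,.02)])
for z,x in((.171,-.096),(.139,-.082),(.107,-.067)):
    X=np.array([.530+x,.2803-.0345*x-.0033,z]);print(X,((np.array(proj(c,X))-[210,100])*5).round())
E
```

```text
-0.04 [array([201., 222.]), array([194., 192.])]
-0.02 [array([204., 251.]), array([197., 222.])]
0 [array([207., 280.]), array([200., 250.])]
0.012 [array([208., 297.]), array([201., 267.])]
0.025 [array([210., 316.]), array([203., 285.])]
[0.434    0.280312 0.171   ] [206. 271.]
[0.448    0.279829 0.139   ] [232. 314.]
[0.463     0.2793115 0.107    ] [259. 355.]
```

```bash
python3 -m jog '[[-1,0,-2,0,28],[-3,0,-4,0,28],[-4,0,-6,0,28],[-4,0,-8,0,28],[-4,1,-8,0,28],[-4,2,-8,0,28],[-4,3,-8,0,28],[-4,4,-8,0,28],[-4,4,-8,0,28],[-4,4,-8,0,28]]'
python3 - <<'E'
from h import *
c=cam("wrist");im=c["pixels"][210:330,230:400,::-1];im=cv2.convertScaleAbs(im,alpha=2.0,beta=30);cv2.imwrite("pics/w6.png",cv2.resize(im,None,fx=4.5,fy=4.5,interpolation=cv2.INTER_CUBIC))
c=cam("side");im=c["pixels"][100:200,210:330,::-1];im=cv2.convertScaleAbs(im,alpha=1.5,beta=30);cv2.imwrite("pics/s6.png",cv2.resize(im,None,fx=5,fy=5,interpolation=cv2.INTER_CUBIC))
E
```

```text
time: 5.85
tool_pos: [0.4289, 0.2866, 0.1652]
tcp_rot: [-1.574, 0.026, -0.025]
wrist_force: [-0.4, -7.1, 0.0]
width: 0.326
```

View pics/w6.png

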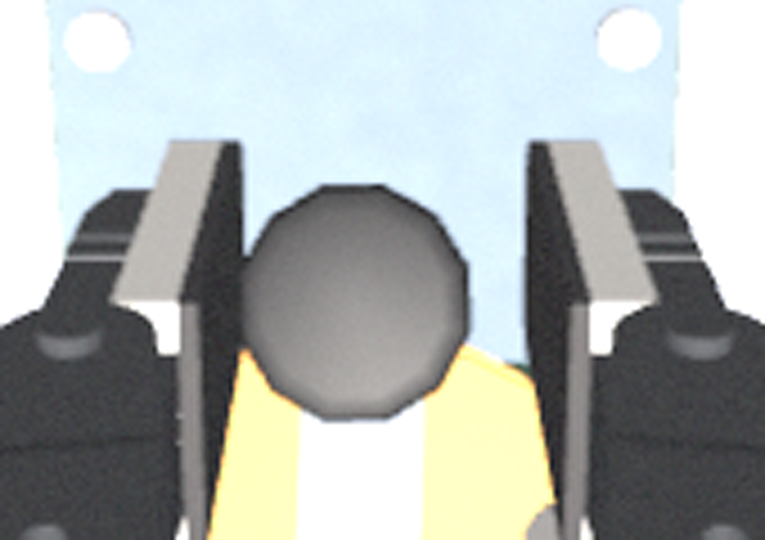

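View pics/s6.png

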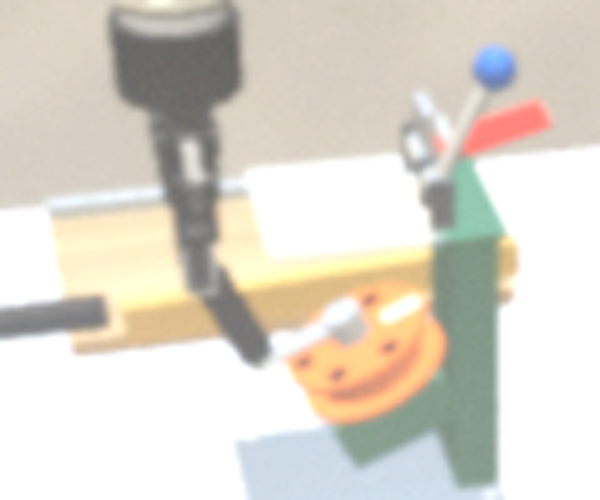

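```bash
python3 -m jog '[[0,-2,0,0,28],[0,-4,0,0,28],[0,-6,0,0,28],[0,-8,0,0,28],[0,-10,0,0,28],[0,-11,0,0,28],[0,-12,0,0,28],[0,-13,0,0,28],[0,-13,0,0,28],[0,-13,0,0,28]]'
```

```text
time: 7.2
tool_pos: [0.4293, 0.2753, 0.1656]
tcp_rot: [-1.57, 0.026, -0.026]
wrist_force: [0.5, 0.2, 0.0]
width: 0.324
```

```bash
python3 -m jog '[[0,-1,0,0,28],[0,-2,0,0,28],[0,-3,0,0,28],[0,-3,0,0,28],[0,-4,0,0,28],[0,-4,0,0,28],[0,-4,0,0,28],[0,-4,0,0,28],[0,-4,0,0,28],[0,-4,0,0,28]]'
python3 - <<'E'
from h import *
c=cam("wrist");im=c["pixels"][210:330,230:400,::-1];im=cv2.convertScaleAbs(im,alpha=2.0,beta=30);cv2.imwrite("pics/w7.png",cv2.resize(im,None,fx=4.5,fy=4.5,interpolation=cv2.INTER_CUBIC))
E
```

```text
time: 8.45
tool_pos: [0.4301, 0.2737, 0.1662]
tcp_rot: [-1.566, 0.024, -0.028]
wrist_force: [1.3, 8.7, -1.5]
width: 0.327
```

View pics/w7.png

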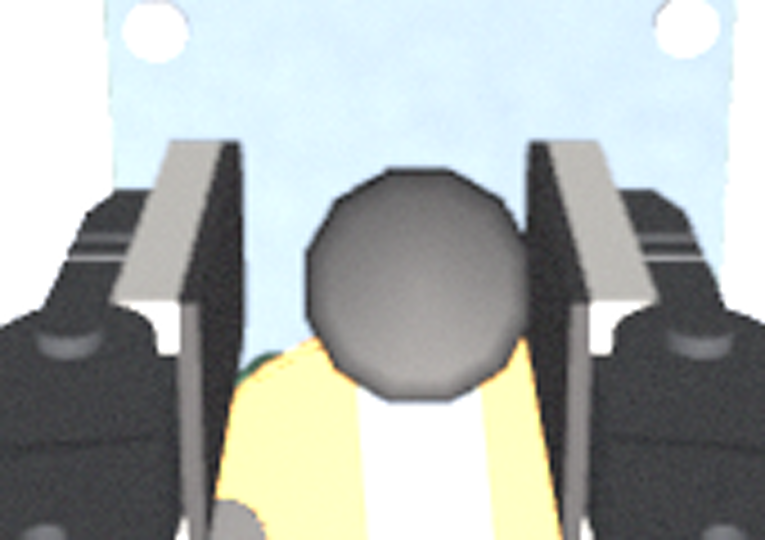

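```bash
python3 -m jog '[[0,3,0,0,50],[0,3,40,0,50],[0,0,85,0,50],[10,-50,90,0,50],[30,-110,90,0,50],[50,-170,90,0,50],[70,-230,90,0,50],[90,-280,90,0,50],[90,-291,90,0,50],[90,-291,90,0,50]]'
python3 -m jog '[[0,0,-5,0,50],[0,0,-20,0,50],[0,0,-40,0,50],[0,0,-60,0,50],[0,0,-75,0,50],[0,0,-85,0,50],[0,0,-90,0,50],[0,0,-90,0,50],[0,0,-90,0,50],[0,0,-90,0,50]]'
python3 - <<'E'
from h import *
c=cam("wrist");im=c["pixels"][170:330,200:430,::-1];im=cv2.convertScaleAbs(im,alpha=2.0,beta=30);cv2.imwrite("pics/w8.png",cv2.resize(im,None,fx=3.3,fy=3.3,interpolation=cv2.INTER_CUBIC))
E
```

```text
time: 9.75
tool_pos: [0.5186, -0.0205, 0.2551]
tcp_rot: [-1.571, 0.029, -0.026]
wrist_force: [-1.9, 0.5, 0.2]
width: 0.583
time: 11.0
tool_pos: [0.5198, -0.0199, 0.1663]
tcp_rot: [-1.571, 0.025, -0.027]
wrist_force: [0.5, -0.2, -0.2]
width: 0.584
```

View pics/w8.png

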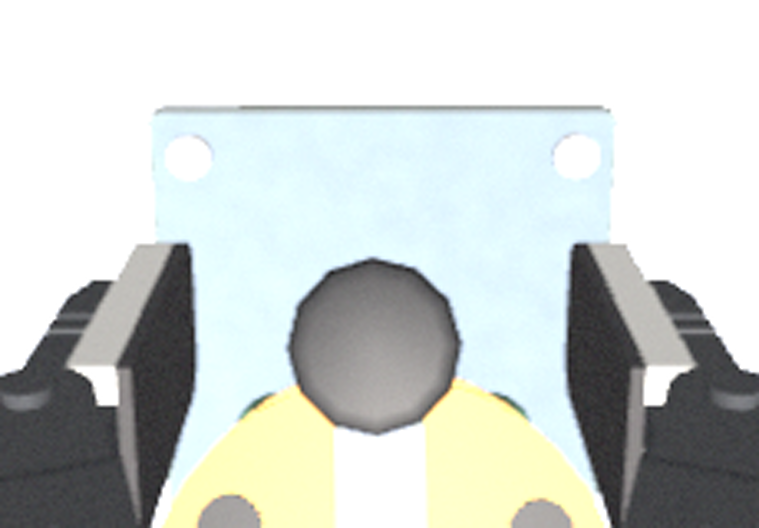

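```bash
python3 -m jog '[[0,0,0,0,28],[0,0,0,0,28],[0,0,0,0,28],[0,1,0,0,28],[0,2,0,0,28],[0,3,0,0,28],[0,4,0,0,28],[0,5,0,0,28],[0,6,0,0,28],[0,6,0,0,28]]'
```

```text
time: 12.3
tool_pos: [0.5193, -0.0137, 0.1656]
tcp_rot: [-1.571, 0.026, -0.026]
wrist_force: [-0.1, -0.6, -0.6]
width: 0.331
```

```bash
python3 -m jog '[[0,1,0,0,28],[0,1,0,0,28],[0,2,0,0,28],[0,2,0,0,28],[0,3,0,0,28],[0,3,0,0,28],[0,4,0,0,28],[0,4,0,0,28],[0,4,0,0,28],[0,4,0,0,28]]'
```

```text
time: 13.55
tool_pos: [0.5193, -0.0119, 0.1657]
tcp_rot: [-1.575, 0.025, -0.026]
wrist_force: [0.5, -9.5, -0.9]
width: 0.325
```

```bash
python3 -m jog '[[0,-3,0,0,28],[0,-6,0,0,28],[0,-9,0,0,28],[0,-11,0,0,28],[0,-12,0,0,28],[0,-13,0,0,28],[0,-14,0,0,28],[0,-15,0,0,28],[0,-16,0,0,28],[0,-16,0,0,28]]'
```

```text
time: 14.8
tool_pos: [0.5192, -0.0245, 0.1656]
tcp_rot: [-1.568, 0.026, -0.026]
wrist_force: [-0.9, 6.3, 0.9]
width: 0.327
```

```bash
python3 -m jog '[[0,3,0,0,50],[0,3,40,0,50],[0,0,85,0,50],[-5,-50,90,-2,50],[-10,-110,90,-4,50],[-20,-170,90,-6,50],[-28,-225,90,-6.6,50],[-28,-253,90,-6.6,50],[-28,-253,90,-6.6,50],[-28,-253,90,-6.6,50]]'
python3 -m jog '[[0,0,-5,0,50],[0,0,-20,0,50],[0,0,-40,0,50],[0,0,-60,0,50],[0,0,-75,0,50],[0,0,-85,0,50],[0,0,-90,0,50],[0,0,-90,0,50],[0,0,-90,0,50],[0,0,-90,0,50]]'
python3 - <<'E'
from h import *
c=cam("wrist");im=c["pixels"][170:330,200:430,::-1];im=cv2.convertScaleAbs(im,alpha=2.0,beta=30);cv2.imwrite("pics/w9.png",cv2.resize(im,None,fx=3.3,fy=3.3,interpolation=cv2.INTER_CUBIC))
E
```

```text
time: 16.05
tool_pos: [0.4911, -0.2785, 0.2553]
tcp_rot: [-1.567, 0.117, -0.116]
wrist_force: [0.2, -0.6, -0.3]
width: 0.591
time: 17.3
tool_pos: [0.4917, -0.2791, 0.1664]
tcp_rot: [-1.568, 0.115, -0.117]
wrist_force: [-0.2, -0.5, -0.5]
width: 0.588
```

View pics/w9.png

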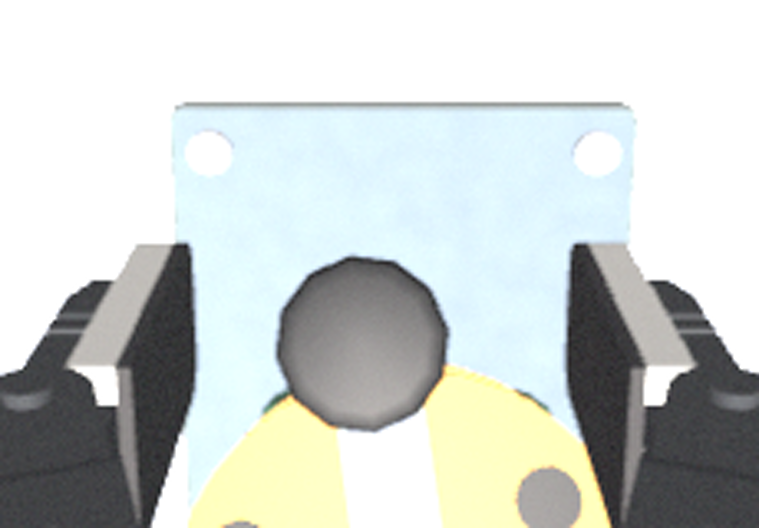

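```bash
python3 -m jog '[[0,0,0,0,28],[0,0,0,0,28],[0,0,0,0,28],[0,1,0,0,28],[0,2,0,0,28],[0.5,3,0,0,28],[0.6,4,0,0,28],[0.8,5,0,0,28],[1,6,0,0,28],[1,6,0,0,28]]'
```

```text
time: 18.6
tool_pos: [0.4923, -0.2727, 0.1656]
tcp_rot: [-1.568, 0.116, -0.116]
wrist_force: [-0.0, -0.2, 0.1]
width: 0.328
```

```bash
python3 -m jog '[[0,1,0,0,28],[0,1,0,0,28],[0,2,0,0,28],[0.3,2,0,0,28],[0.5,3,0,0,28],[0.5,3,0,0,28],[0.6,4,0,0,28],[0.6,4,0,0,28],[0.6,4,0,0,28],[0.6,4,0,0,28]]'
```

```text
time: 19.85
tool_pos: [0.4929, -0.2689, 0.1656]
tcp_rot: [-1.568, 0.116, -0.116]
wrist_force: [-1.2, -2.0, 0.1]
width: 0.33
```

```bash
python3 -m jog '[[0,1,0,0,28],[0,1,0,0,28],[0,2,0,0,28],[0.3,2,0,0,28],[0.5,3,0,0,28],[0.5,3,0,0,28],[0.5,3,0,0,28],[0.5,3,0,0,28],[0.5,3,0,0,28],[0.5,3,0,0,28]]'
```

```text
time: 21.1
tool_pos: [0.4934, -0.2678, 0.1659]
tcp_rot: [-1.571, 0.116, -0.117]
wrist_force: [-0.4, -9.5, -1.2]
width: 0.328
```

```bash
python3 -m jog '[[0,1,0,0,28],[0,1,0,0,28],[0,2,0,0,28],[0.3,2,0,0,28],[0.5,3,0,0,28],[0.5,3,0,0,28],[0.5,3,0,0,28],[0.5,3,0,0,28],[0.5,3,0,0,28],[0.5,3,0,0,28]]'
```

```text
time: 22.35
tool_pos: [0.4939, -0.2652, 0.166]
tcp_rot: [-1.572, 0.115, -0.117]
wrist_force: [-1.8, -10.1, -1.6]
width: 0.329
```

```bash
python3 -m jog '[[0,-3,0,0,28],[-1,-6,0,0,28],[-1.5,-9,0,0,28],[-2,-12,0,0,28],[-2,-13,0,0,28],[-2.2,-14,0,0,28],[-2.3,-15,0,0,28],[-2.5,-16,0,0,28],[-2.5,-17,0,0,28],[-2.5,-17,0,0,28]]'
```

```text
time: 23.6
tool_pos: [0.4914, -0.2799, 0.1656]
tcp_rot: [-1.568, 0.116, -0.116]
wrist_force: [0.0, -0.0, -0.2]
width: 0.334
```

```bash
python3 -m jog '[[0,-2,0,0,28],[-0.5,-4,0,0,28],[-1,-6,0,0,28],[-1,-7,0,0,28],[-1.2,-8,0,0,28],[-1.4,-9,0,0,28],[-1.5,-10,0,0,28],[-1.5,-10,0,0,28],[-1.5,-10,0,0,28],[-1.5,-10,0,0,28]]'
```

```text
time: 24.85
tool_pos: [0.4898, -0.2898, 0.1656]
tcp_rot: [-1.568, 0.116, -0.116]
wrist_force: [0.1, 0.6, -0.1]
width: 0.327
```

```bash
python3 -m jog '[[0,-1,0,0,28],[0,-1,0,0,28],[-0.3,-2,0,0,28],[-0.3,-2,0,0,28],[-0.5,-3,0,0,28],[-0.5,-3,0,0,28],[-0.6,-4,0,0,28],[-0.6,-4,0,0,28],[-0.6,-4,0,0,28],[-0.6,-4,0,0,28]]'
```

```text
time: 26.1
tool_pos: [0.4892, -0.2939, 0.1656]
tcp_rot: [-1.568, 0.116, -0.116]
wrist_force: [0.6, 0.5, 0.1]
width: 0.334
```

```bash
python3 -m jog '[[0,-1,0,0,28],[0,-1,0,0,28],[-0.3,-2,0,0,28],[-0.3,-2,0,0,28],[-0.5,-3,0,0,28],[-0.5,-3,0,0,28],[-0.5,-3,0,0,28],[-0.5,-3,0,0,28],[-0.5,-3,0,0,28],[-0.5,-3,0,0,28]]'
python3 - <<'E'
from h import *
c=cam("wrist");im=c["pixels"][170:330,200:430,::-1];im=cv2.convertScaleAbs(im,alpha=2.0,beta=30);cv2.imwrite("pics/w10.png",cv2.resize(im,None,fx=3.3,fy=3.3,interpolation=cv2.INTER_CUBIC))
E
```

```text
time: 27.35
tool_pos: [0.4886, -0.2951, 0.1653]
tcp_rot: [-1.565, 0.117, -0.116]
wrist_force: [1.2, 6.7, 1.6]
width: 0.324
```

View pics/w10.png

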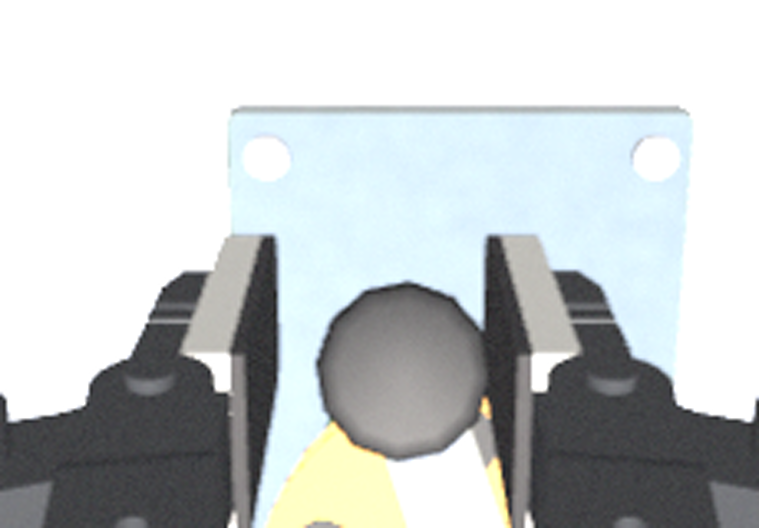

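```bash
python3 -m jog '[[0.4,2.5,0,0,36],[0.4,2.5,0,0,36],[0,0,50,0,36],[0,0,110,0,36],[0,0,170,0,20],[0,0,225,0,10],[40,-5,244,0,0],[100,-15,244,0,0],[160,-30,244,0,0],[200,-38,244,0,0]]'
python3 - <<'E'
from h import *
c=cam("top");im=c["pixels"][100:260,380:540,::-1];cv2.imwrite("pics/t11.png",cv2.resize(im,None,fx=3.5,fy=3.5,interpolation=cv2.INTER_CUBIC))
c=cam("side");im=c["pixels"][100:350,200:440,::-1];cv2.imwrite("pics/s11.png",cv2.resize(im,None,fx=2.3,fy=2.3,interpolation=cv2.INTER_CUBIC))
E
```

```text
time: 28.65
tool_pos: [0.6909, -0.3358, 0.4084]
tcp_rot: [-1.568, 0.117, -0.116]
wrist_force: [-0.1, 0.2, 0.4]
width: 0.0
```

View pics/t11.png

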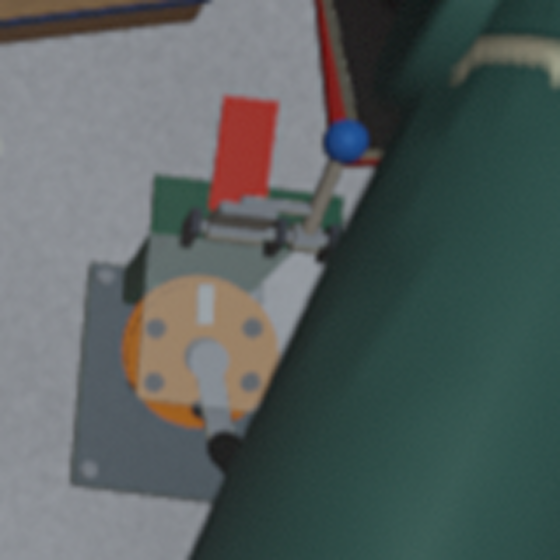

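View pics/s11.png

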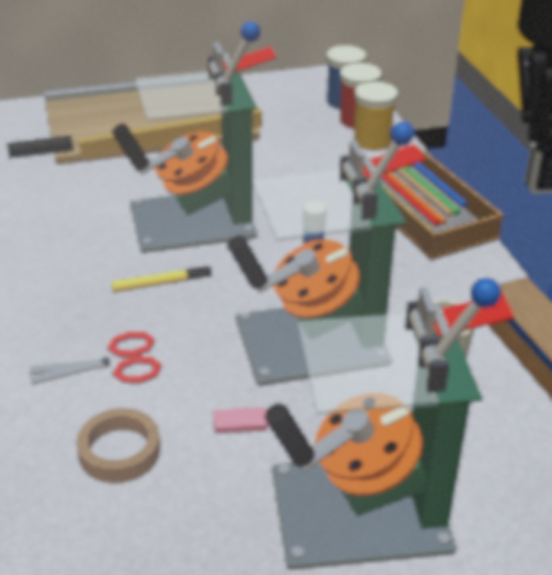

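```bash
python3 -m jog '[[17,0,0,0,0],[17,0,0,0,0],[17,0,-20,0,0],[17,0,-40,0,0],[17,0,-60,0,0],[17,0,-80,0,0],[17,0,-100,0,0],[17,0,-110,0,0],[17,0,-115,0,0],[17,0,-115,0,0]]'
python3 - <<'E'
from h import *
c=cam("wrist");cv2.imwrite("pics/w12.png",c["pixels"][:,:,::-1])
c=cam("side");im=c["pixels"][130:330,300:500,::-1];cv2.imwrite("pics/s12.png",cv2.resize(im,None,fx=3,fy=3,interpolation=cv2.INTER_CUBIC))
E
```

```text
time: 30.0
tool_pos: [0.7059, -0.3348, 0.2946]
tcp_rot: [-1.568, 0.116, -0.116]
wrist_force: [-0.2, 0.7, 0.5]
width: -0.002
```

View pics/w12.png

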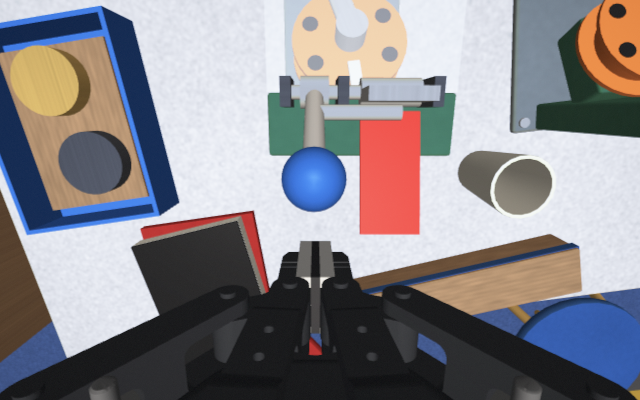

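View pics/s12.png

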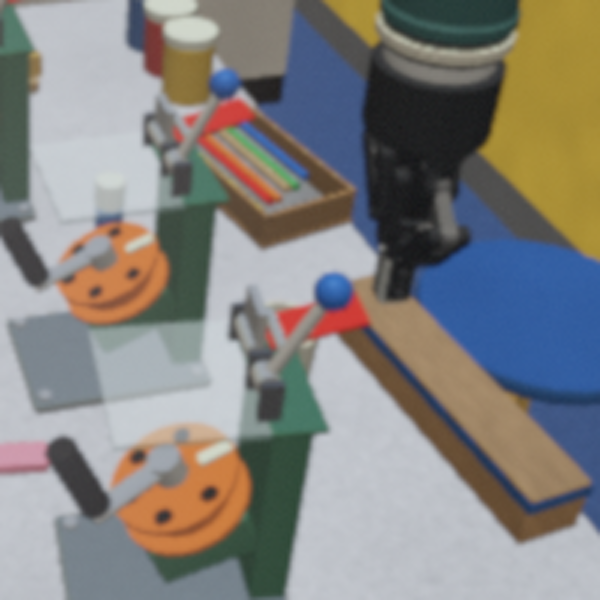

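```bash
python3 - <<'E'
from h import *
from scipy.spatial.transform import Rotation as Ro
s=bot.read_state();M=Ro.from_rotvec(s["tcp_rot"]).as_matrix();p=s["tool_pos"]
for n in("side","wrist"):
  c=cam(n)
  for f in(-.01,0,.01,.025):
    print(n,f,[np.round(proj(c,p+M@[x,f,0]),1) for x in (-.011,.011)])
E
```

```text
side -0.01 [array([425.7, 224. ]), array([436.7, 223.2])]
side 0 [array([424.9, 228. ]), array([435.8, 227.3])]
side 0.01 [array([424.1, 232.1]), array([434.9, 231.3])]
side 0.025 [array([422.9, 238. ]), array([433.7, 237.2])]
wrist -0.01 [array([313.4, 246.4]), array([313.5, 293.6])]
wrist 0 [array([313.5, 237.9]), array([313.6, 282.5])]
wrist 0.01 [array([313.6, 230.3]), array([313.7, 272.6])]
wrist 0.025 [array([313.7, 220.6]), array([313.8, 259.8])]
```

```bash
python3 -m jog '[[0,0,-5,0,0],[-10,1.5,-5,0,0],[-20,3,-5,0,0],[-30,4.5,-5,0,0],[-40,6,-5,0,0],[-50,7.5,-5,0,0],[-60,9,-5,0,0],[-70,10.5,-5,0,0],[-80,12,-5,0,0],[-80,12,-5,0,0]]'
```

```text
time: 31.45
tool_pos: [0.6245, -0.3226, 0.2881]
tcp_rot: [-1.567, 0.118, -0.115]
wrist_force: [4.9, -1.3, -1.5]
width: 0.001
```

```bash
python3 -m jog '[[-2,0.3,0,0,0],[-4,0.6,0,0,0],[-6,0.9,0,0,0],[-7,1,0,0,0],[-8,1.2,0,0,0],[-9,1.3,0,0,0],[-9,1.3,0,0,0],[-9,1.3,0,0,0],[-9,1.3,0,0,0],[-9,1.3,0,0,0]]'
python3 - <<'E'
from h import *
c=cam("wrist");cv2.imwrite("pics/w13.png",c["pixels"][:,:,::-1])
c=cam("side");im=c["pixels"][130:330,300:500,::-1];cv2.imwrite("pics/s13.png",cv2.resize(im,None,fx=3,fy=3,interpolation=cv2.INTER_CUBIC))
E
```

```text
time: 32.7
tool_pos: [0.618, -0.3214, 0.2867]
tcp_rot: [-1.567, 0.116, -0.116]
wrist_force: [10.0, -2.8, -6.8]
width: -0.0
```

View pics/w13.png

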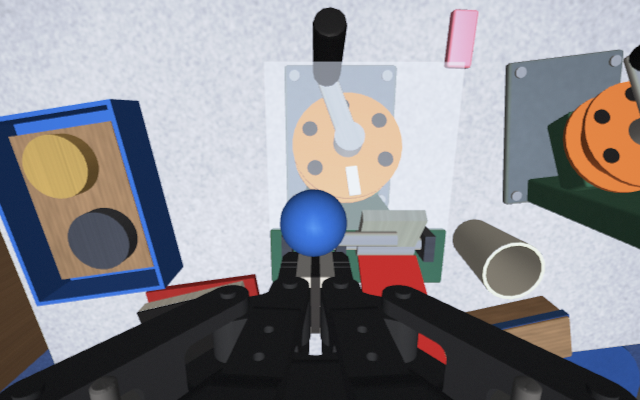

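View pics/s13.png

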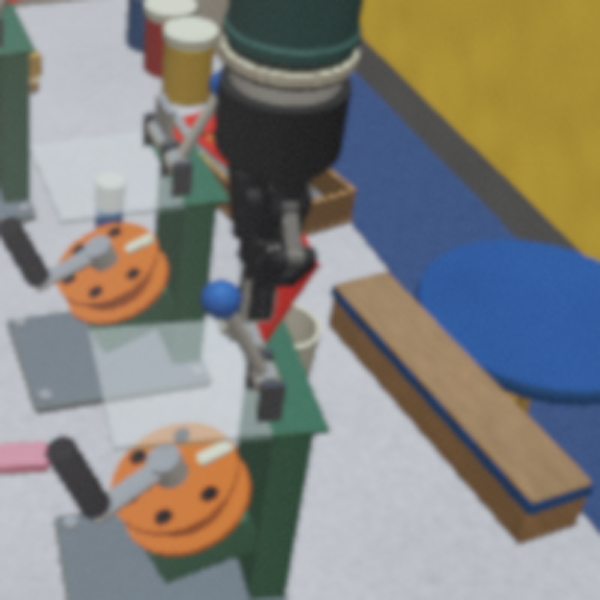

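```bash
python3 - <<'E'
from h import *
c=cam("side");R=np.array([[.989,.148],[-.148,.989]])
for a in(.80,.86,.9,.95):
    x=.045+.08*np.sin(.475-a);z=.232+.08*np.cos(.475-a);w=np.array([.5918,-.286])+R@[x,-.030]
    print(a,np.round(proj(c,np.array([*w,z])),1))
print(blobs(c["pixels"],(108,120,60),(122,255,255)))
E
python3 -m jog '[[-1,0.1,0,0,0],[-2,0.3,0,0,0],[-2,0.3,0,0,0],[-2,0.3,0,0,0],[8,-1,0,0,0],[18,-2.5,0,0,0],[28,-4,0,0,0],[38,-5.5,0,0,0],[48,-7,0,0,0],[58,-8.5,0,0,0]]'
python3 -m jog '[[10,-1.5,0,0,0],[20,-3,0,0,0],[30,-4.5,0,0,0],[38,-6,0,0,0],[40,-6,30,0,0],[40,-6,80,0,0],[40,-6,130,0,0],[40,-6,140,0,0],[40,-6,140,0,0],[40,-6,140,0,0]]'
python3 - <<'E'
from h import *
for n in("top","side","wrist"):
    c=cam(n);cv2.imwrite(f"pics/{n}14.png",c["pixels"][:,:,::-1])
E
```

```text
0.8 [380.  225.7]
0.86 [377.6 226.6]
0.9 [376.  227.2]
0.95 [374.1 228. ]
[([308.5, 112.6], 31, [306, 110, 6, 6]), ([469.8, 229.8], 5858, [412, 156, 111, 159]), ([9.5, 221.7], 1240, [0, 179, 26, 81]), ([373.2, 229.2], 104, [367, 224, 13, 11]), ([556.1, 322.6], 4338, [517, 259, 105, 110]), ([1.7, 274.6], 83, [0, 264, 6, 23]), ([446.6, 393.2], 748, [400, 381, 77, 19])]
time: 34.1
tool_pos: [0.6747, -0.3298, 0.2883]
tcp_rot: [-1.567, 0.118, -0.114]
wrist_force: [1.7, -0.2, -0.8]
width: -0.001
time: 35.35
tool_pos: [0.7143, -0.3358, 0.4266]
tcp_rot: [-1.566, 0.119, -0.113]
wrist_force: [0.2, 0.4, -0.2]
width: -0.0
```

View pics/side14.png

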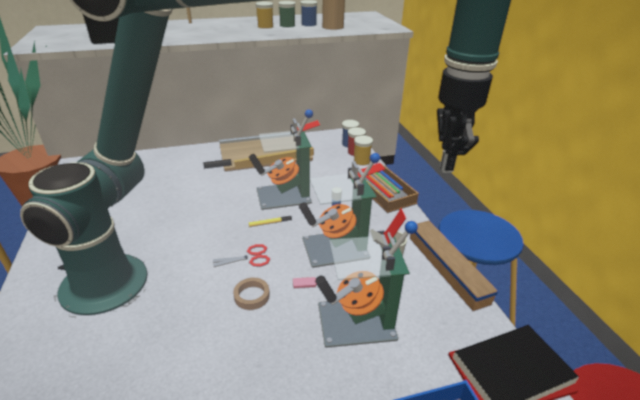

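View pics/wrist14.png

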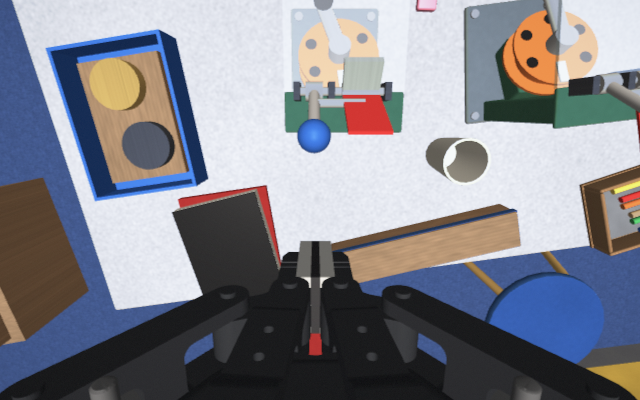

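```bash
python3 - <<'E'
from h import *
c=cam("side");R=np.array([[.989,.148],[-.148,.989]])
for a in(0,.6,.7,.8,.9,1.):
    P=[]
    for y in(-.004,.030):
        w=np.array([.5918,-.286])+R@[.045+.07*np.cos(a),y];P.append(np.round(proj(c,np.array([*w,.232+.07*np.sin(a)])),1))
    print(a,P)
im=c["pixels"];h=cv2.cvtColor(im,cv2.COLOR_RGB2HSV);m=cv2.inRange(h[190:250,380:420],np.array((0,150,90)),np.array((5,255,255)))
ys,xs=np.where(m);i=np.argmin(ys);j=np.argmax(xs);print("top",xs[i]+380,ys[i]+190,"right",xs[j]+380,ys[j]+190)
print(blobs(im,(108,120,60),(122,255,255)))
T=cam("top");h=T["pixels"][:,:,::-1]
cv2.imwrite("pics/t15.png",cv2.resize(h[100:290,150:500],None,fx=2.2,fy=2.2,interpolation=cv2.INTER_CUBIC))
E
```

```text
0 [array([418.5, 243.7]), array([413.6, 233.5])]
0.6 [array([415.5, 229.3]), array([410.5, 219.2])]
0.7 [array([413.8, 227.2]), array([408.9, 217.2])]
0.8 [array([411.9, 225.4]), array([407. , 215.3])]
0.9 [array([409.7, 223.7]), array([404.8, 213.7])]
1.0 [array([407.2, 222.3]), array([402.4, 212.3])]
top 382 190 right 404 217
[([308.5, 112.6], 31, [306, 110, 6, 6]), ([462.7, 222.3], 6543, [389, 136, 134, 179]), ([374.7, 157.3], 55, [371, 153, 9, 9]), ([391.5, 180.0], 57, [381, 172, 21, 17]), ([9.6, 221.7], 1246, [0, 179, 26, 82]), ([411.1, 227.9], 78, [406, 221, 12, 14]), ([556.1, 322.6], 4338, [517, 259, 105, 110]), ([1.7, 274.6], 83, [0, 264, 6, 23]), ([446.4, 393.2], 749, [396, 381, 81, 19])]
```

View pics/t15.png

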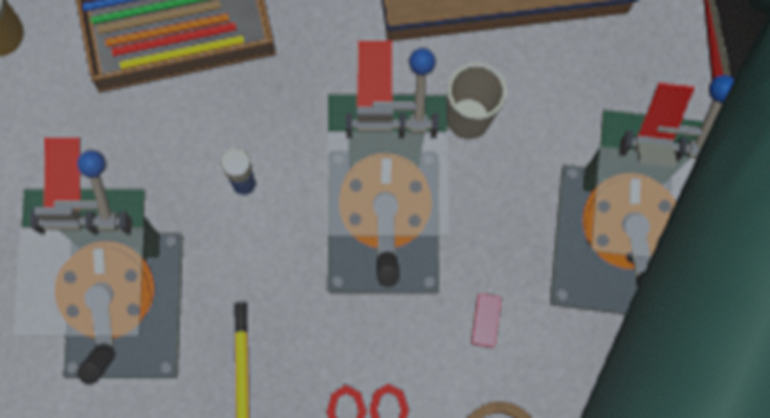

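```bash
python3 -c "
from workcell import bot
s=bot.read_state();print(s['time'],s['wrist_force']);print(bot.finish_job())"
```

```text
35.6 [-0.63329502 -0.23835063  0.8377222 ]
the job is handed in; nothing more can be done
None
```

I found the worn winder: it is the right-hand one as seen from the robot. I left its crank at the right-hand end of its play, raised its flag, and handed in the job at 35.6 s. No verdict was reported.

**Finding the worn one:** Each crank was rocked left and then right by the knob.
- The left and middle cranks gave only about 7 mm of travel at the knob before the drum resisted.
- The right-hand crank gave about 24–26 mm, with 6–10 N of resistance at both ends.

**Pulling the lever:** I pulled the right-hand winder's lever to its stop. The ball's position in the side picture matched a lever angle of 0.95 rad, and the force rose to about 10 N. I then moved back with the lever so that it returned gently.

**Last checks:**
- **Lever:** the ball on the right-hand winder is back within about 1 pixel of where it started.
- **Flags:** the right-hand flag is up at about 0.9 rad, judged by eye because the automatic colour check did not isolate it. The other two flags are down.
- **Crank and drums:** the right-hand crank was last seen standing to the right after I released it. The stripes look almost where they were.
- **Bystanders:** the ones in the last pictures had not moved.
- **Arm:** it ended clear of everything, with the wrist force at noise level.

**What disagreed or slipped:**
- The fingertips appeared in two camera views about level with the TCP rather than 25 mm ahead of it, so I set my heights from the pictures.
- At the right-hand winder's left end I pushed one step too far. That turned its drum by about 2–3 mm at the knob, or about 2 mm at the stripe, well under the 15 mm limit.

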